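# Clear the screw cup and probe the board's test point

### The arm

A 6-joint arm with a two-finger parallel gripper is mounted at the origin on the work surface. World frame = base frame: x ahead of the robot, y to its left, z up, the work surface at z = 0. Lengths are in mm, angles in rad, forces in N, time in s.
With the tool pointing down it reaches from about 350 to 775 mm from the base axis. Payload 7.3 kg.
Tool frame: the origin (TCP) lies at the centre of the arm's flange, where the gripper is bolted on; the fingertips stand 178 mm ahead of it and the grasp point (between the pads) lies 159 mm ahead of it; z points along the fingers, y is the line along which they close (so a half turn about z gives the same grasp; the last joint's range is limited). The gripper opens to 92 mm and grips with 3 to 60 N. Pads are 19 mm wide; open, the fingers measure 130 mm over their backs; the gripper's body (75 mm by 190 mm) begins 47 mm behind the grasp point.
Start: joints at [-0.146, 0.342, 1.524, -0, 1.275, -0.146], TCP at [525.003, 0.022, 404.741] pointing down, gripper open.
Joint ranges: [-2.53, 2.53], [-0.77, 2.02], [0.04, 2.7], [-1, 4.14], [0.28, 2.66], [-3.11, 3.11]. Speed limits (rad/s): [2.57, 2.57, 3.14, 3.14, 3.14, 3.14].

### API

Orientations are given as [roll, pitch, yaw] about the fixed x, y, z axes, in that order (R = Rz(yaw) Ry(pitch) Rx(roll)).
In Python, from plant import * gives the robot as it stands. The module is installed in compiled form; this text tells all that it offers.
- The arm moves only by the shell command python3 -m inch 'ROWS'. ROWS is JSON, a list of rows, each a list of 5 numbers: the shift along the tool's x, y, z in m, then the turn about the tool's z in rad, then the opening, from 0 (shut) to 1 (fully open). In form: [[tx, ty, tz, spin, claw], ...]. A call has 1 to 8 rows; each row is the pose to reach, as a shift and turn from the pose commanded when the call began, along the tool's axes at that moment; what a row does not reach only later rows make up. A row lasts 1/12 s, in which the tool goes at most 41.7 mm and 7.16 degrees, less where a joint would pass 70% of its speed; a pose out of reach is approached as far as the arm can. A call with a gripper value outside its range is refused whole. The fingers move at their own pace and stop on an object; the grip force is fixed at half the most. Time passes only in rows, so rows that repeat a pose let the fingers close. It gives the time, the measured TCP pose, the force, the opening and the grip force at its end, in the units of the state.
- get_obs(): the state, without advancing time (a new reading comes with each control period).
- capture(name): name is "scene" or "side" or "wrist"; returns a dict with "color" (384x512x3 uint8, red, green, blue), "intrinsics" (3x3 intrinsics, pixels), "distortion" ([k1, k2, p1, p2, k3] as OpenCV has them; the pictures are not rectified), "pose" (4x4, takes a point from camera to world coordinates). Camera axes: x right, y down, z forward; pixel columns grow to the right and rows downward; lengths in mm; the calibration is good to about 2 mm. A picture is of the moment at which its call begins. There is no depth.
- close_job(): hands the job in; it is judged then, once.
Trained networks look in a picture, given as the dict that the camera call returned (one of the last four; its "shot" number tells which), for a name from the list of things; names that differ only in an ending like _2 or _b are one class to them, and where a whole thing is asked for, a point or a joint stands for the part that bears it (a point fixed in the world has none). Each returns a list of dicts, best first, with "conf" (0 to 1); they miss things now and then, are a little off and sometimes report something else, mostly with a low value. They report only what shows in the picture. A call takes as long as a camera call.
- look_for(picture, target): "rect" ([centre column, centre row, width, height] in pixels, round what is visible of it).
- trace(picture, target): "pixels" (384x512 bool, what is visible of it) and "rect" ([centre column, centre row, width, height] in pixels, round what is visible of it).
- tip_of(picture, target): "centre" ([column, row] in pixels: a listed point, or the origin of a listed thing).
The state is a dict: "time": time; "joint_positions": joint angles; "dq": joint speeds; "tau": joint torques, N m; "tool_pos": TCP position; "tcp_rot": TCP orientation; "contact_force": force on the tool from outside, world axes, zero at the start; "moment": the same for the moment, N m; "grip_width": finger opening in mm; "finger_force": force on a finger pad.
Only numpy, scipy, OpenCV 4.12 (cv2) and the standard library are available. Lean on these libraries where they do the work, as an engineer would, in place of code of your own. Each camera call takes 0.05 s, during which the arm holds its last target. There are 200 camera calls.

### The job

First clear the screw cup off the circuit board by nesting it upright, right down, inside the identical cup that stands on the bench, and let go of it. Then take the spring-tipped test probe out of its leaning holder and hold it upright with its tip on the round test pad of the board, pressing gently so that the spring pin is about half pushed in, not on its stop. Finish while still holding the probe there, and leave the bottle, the jar and the loose heat sink on the bench alone.

Things in the scene. Friction and masses are not known exactly. Their poses are not given: they have to be found in the camera images.
- cup: steel screw cup to clear away, standing on the board at the robot's side of the test pad, its rim overhanging the pad. Round, open, 57 mm high: the top 14 mm is a straight collar 58 mm in diameter, below it a taper down to a foot 33 mm in diameter; wall 2 mm; inner floor 18 mm above the underside. About 0.07 kg. Origin: centre of the underside; z up the axis.
- twin: identical cup, loose and upright on the bench left or right of the board. Origin: centre of the underside, at bench height; z up the axis. A cup nested in it rests on its inner floor, 18 mm higher than it, with about 1 mm play all round, and the nested cup's collar then stands wholly above this one's rim.
- board: green circuit board 160 x 200 mm, level, in a fixed aluminium holder with rails 170 x 14 mm, 30 mm high, along the board's x at y = -105 and +105 mm. Its top is 24 mm above the bench; parts on it rise at most 18 mm more. Origin: under the centre, at bench height; x away from the robot at yaw 0, z up.
- pad (a point): the test point: the only round bare-metal pad of the board, 16 mm in diameter inside a white ring 26 mm in diameter, flush with the board's top (the other bare pads are small squares). At x = +28, y = +30, z = +24 mm in the board's frame; its axes are the board's.
- holder: probe holder, fixed: dark steel base 90 x 70 x 12 mm with a black square tube that leans 25 degrees from vertical, its open upper end towards the holder's -x. Stands beside the board, left or right, across from the other cup. Origin: centre of the base's underside, at bench height. Does not move.
- holder_mouth (a point): centre of the open upper end of the holder's tube, at x = -12, y = 0, z = +76 mm in the holder's frame; the tube is 34 mm long, inside 12 x 12 mm. The probe must be drawn out at least 60 mm along its own axis to be clear.
- probe: test probe, 0.1 kg, tip down in the holder with its 25 degree lean (up to 3 degrees of play). Origin: lower end of the steel barrel; z along the axis towards the handle. Along z: barrel 10 mm in diameter, 0 to 40 mm (in the tube); flange 24 mm in diameter, 40 to 46 mm (on the mouth); black round handle 18 mm in diameter, 46 to 126 mm (grip here). The spring pin sticks out below the origin.
- tip (a point): rounded end of the brass spring pin, 4 mm in diameter, on the probe's axis 20 mm below the probe's origin when the pin is fully out. It moves with the pin.
- pin (a joint): how far the spring pin is pushed into the probe, m: 0 fully out, 0.012 on its stop. Force is 0.8 N to start it, then 400 N/m (about 3.2 N at half travel, 5.6 N at the stop).
- flux_bottle: bystander, leave alone: amber bottle, 38 mm across and 95 mm high, far left; origin under its centre
- jar: bystander, leave alone: clear jar with a lid, 60 mm across and 60 mm high, far right; origin under its centre
- heatsink: bystander, leave alone: loose finned aluminium heat sink, 50 x 40 x 28 mm, beyond the board on the left; origin under its centre

How it is judged (in metres and radians):
On the way, in this order (a step that is already met when the one before it is completed fails the run):
1. the cup is nested fully home in the other cup, which stands upright on the bench, and is let go (horizontal distance between cup and twin below 0.004 m and z of cup in the frame of twin between 0.014 and 0.022 m and angle between the z axis of cup and the z axis of twin, either way round below 0.1 rad and angle between twin's own z axis and vertical below 0.1 rad and height (world z) of twin below 0.005 m and contact force between each of cup, twin and the fingers below 0.05 N and linear speed of cup below 0.03 m/s), for 0.3 s.
2. the probe is held clear of its holder (contact force between probe and the fingers above 1 N and distance of probe from where it was at the start of the episode above 0.06 m and contact force between probe and holder below 0.05 N), for 0.1 s.
At the end, for the whole second after the job is handed in: Cup nested in the other cup (axes within 4 mm, 14 to 22 mm above it, tilt under 0.1 rad), upright on the bench, let go. Fingers hold the probe still, off its holder, within 0.14 rad of upright, tip within 8 mm of the pad centre, pressing with 0.8 to 6 N, pin pushed in 2 to 10 mm (all of step 1 and contact force between probe and the fingers above 1 N and contact force between probe and holder below 0.05 N and angle between probe's own z axis and vertical below 0.14 rad and horizontal distance between tip and pad below 0.008 m and contact force between probe and board between 0.8 and 6 N and value of joint pin between 0.002 and 0.01 m and z of probe in the frame of pad above 0.008 m and linear speed of probe below 0.02 m/s); the arm keeps its last pose, push and grip.
It fails at once if the probe is pressed hard on the board (over 15 N) (contact force between probe and board above 15 N).
It fails at once if a bystander is pushed more than 30 mm (distance of any of flux_bottle, jar, heatsink from where it was at the start of the episode above 0.03 m).
It also fails if it takes over 61 s, if anything falls off the work surface, if the arm or the gripper's body presses on something with over 40 N, if the wrist force passes 120 N, or if a joint passes its speed limit or range.

## Working session

There is one attempt and no reset: what is moved stays moved. The work goes in short steps, Python scripts to look and compute and a shell command to move; the robot and the scene stay as the last step left them, time stands still between calls to the robot, and variables do not carry over. Pictures are saved under pics/ and viewed, at most 10 in all, crops included, and the job is handed in when it is done.

```bash
mkdir -p pics; cat > h.py <<'E'
from plant import *
import numpy as np, cv2
def ray(p,uv):
    n=cv2.undistortPoints(np.array([[uv]],float),np.array(p["intrinsics"]),np.array(p["distortion"]))[0,0]
    T=np.array(p["pose"]);d=T[:3,:3]@np.array([n[0],n[1],1.]);return T[:3,3],d/np.linalg.norm(d)
def onz(p,uv,z):
    o,d=ray(p,uv);return o+d*(z-o[2])/d[2]
def tri(rs):
    A=np.zeros((3,3));b=np.zeros(3)
    for o,d in rs:
        M=np.eye(3)-np.outer(d,d);A+=M;b+=M@o
    x=np.linalg.solve(A,b);return x,[round(float(np.linalg.norm((np.eye(3)-np.outer(d,d))@(x-o))),1) for o,d in rs]
def proj(p,X):
    T=np.linalg.inv(np.array(p["pose"]));r,_=cv2.Rodrigues(T[:3,:3])
    return cv2.projectPoints(np.array(X,float).reshape(-1,3),r,T[:3,3],np.array(p["intrinsics"]),np.array(p["distortion"]))[0][:,0]
def save(p,n): cv2.imwrite("pics/"+n+".png",p["color"][:,:,::-1])
E
python3 - <<'E'
from h import *
np.set_printoptions(precision=1,suppress=True)
P={n:capture(n) for n in("scene","side","wrist")}
cv2.imwrite("pics/a.png",cv2.resize(np.hstack([P["scene"]["color"],P["side"]["color"]])[:,:,::-1],(800,300),interpolation=cv2.INTER_AREA)); save(P["wrist"],"w")
for n in P: print(n,np.array(P[n]["pose"]))
for t in["cup","twin","board","pad","holder","holder_mouth","probe","tip","flux_bottle","jar","heatsink"]:
    rs=[]
    for n in P:
        r=tip_of(P[n],t)
        for q in r[:3]: print(t,n,np.array(q["centre"]),round(q["conf"],2), onz(P[n],q["centre"],76 if t=="holder_mouth" else 24 if t in("cup","pad") else 0))
        if r and r[0]["conf"]>.4: rs.append(ray(P[n],r[0]["centre"]))
    if len(rs)>1: print("   tri",t,*tri(rs))
print(get_obs())
E
```

```text
scene [[   0.1    0.6   -0.8 1373.2]
 [   1.    -0.     0.1  -55.9]
 [   0.    -0.8   -0.6  642.5]
 [   0.     0.     0.     1. ]]
side [[   1.    -0.1    0.2  356.1]
 [  -0.2   -0.7    0.7 -874.8]
 [   0.    -0.7   -0.7  888.7]
 [   0.     0.     0.     1. ]]
wrist [[  1.    0.   -0.  525.5]
 [  0.   -1.   -0.3  81.6]
 [ -0.    0.3  -1.  383.4]
 [  0.    0.    0.    1. ]]
cup scene [266.7 218.8] 0.95 [560.2  24.7  24. ]
cup side [262.4 202.1] 0.81 [570.6  28.8  24. ]
cup wrist [295.1 148.3] 0.72 [572.6  29.6  24. ]
   tri cup [570.1  26.5  28.7] [3.4, 1.9, 4.2]
twin side [215.3 152.1] 0.73 [476.  309.8  -0. ]
twin side [272.6 196.8] 0.59 [609.9  70.5  -0. ]
board scene [257.4 228. ] 0.97 [568.   -0.2   0. ]
board side [266.4 217.7] 0.84 [574.5  -9.1  -0. ]
board wrist [291.1 170.6] 0.65 [571.7  -2.9   0. ]
   tri board [572.6  -3.2  -0.4] [4.3, 4.8, 0.9]
pad scene [267.7 227.6] 0.79 [597.6  24.3  24. ]
pad scene [146.3 202. ] 0.67 [ 467.7 -306.    24. ]
pad side [274.1 198.6] 0.63 [605.5  37.   24. ]
pad wrist [311.8 145.8] 0.58 [592.4  32.6  24. ]
   tri pad [598.3  29.2  26.7] [5.
[... 761 characters left out ...]
. ]
jar side [318.6 318.6] 0.69 [ 622.4 -344.7    0. ]
   tri jar [ 622.3 -347.2    2.4] [1.2, 1.2]
heatsink scene [343.4 247.5] 0.66 [655.5 210.5   0. ]
heatsink scene [257.4 227.9] 0.63 [567.5  -0.1   0. ]
heatsink side [279.8 162.6] 0.49 [667.2 221.4   0. ]
   tri heatsink [664.2 208.    9.2] [1.4, 1.4]
{'time': 1.8, 'joint_positions': array([-0.1,  0.3,  1.5, -0. ,  1.3, -0.1]), 'dq': array([ 0., -0., -0.,  0.,  0.,  0.]), 'tau': array([ -0. , -43.1, -24.4,   0.1,   0. ,   0. ]), 'tool_pos': array([525. ,   0. , 404.7]), 'tcp_rot': array([3.1, 0. , 1.6]), 'contact_force': array([-0.8,  0.1,  0.2]), 'moment': array([-0.1, -0. ,  0. ]), 'finger_force': 0.0, 'grip_width': 91.73986214831972}
```

View pics/a.png

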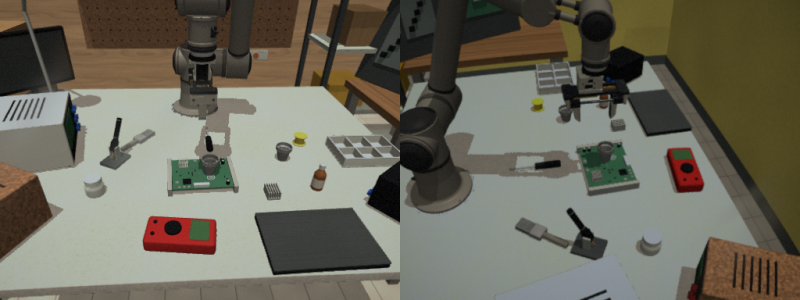

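View pics/w.png

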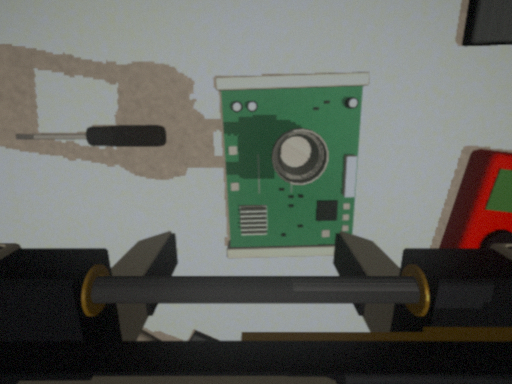

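The side view shows the board in the middle, with the cup on it at wrist pixel (300,157). The twin is to the left (side ≈(211,146), scene ≈(362,193)). The leaning holder and probe are on the right, with the handle leaning roughly towards the robot. The networks sometimes mix up twin and holder, so I'll measure the rims next.

```bash
cat >> h.py <<'E'
def rim(p,t,z,near=None):
    out=[]
    for q in trace(p,t)[:3]:
        m=q["pixels"].astype(np.uint8);c=max(cv2.findContours(m,0,1)[0],key=cv2.contourArea)
        h=cv2.convexHull(c)[:,0].astype(float)
        w=np.array([onz(p,u,z)[:2] for u in h],np.float32)
        (x,y),r=cv2.minEnclosingCircle(w); e=cv2.fitEllipse(w) if len(w)>5 else None
        out.append((round(q["conf"],2),[round(v) for v in q["rect"]],"circ",round(x,1),round(y,1),round(r,1),"ell",np.round(e[0],1),np.round(e[1],1)))
    return out
E
python3 - <<'E'
from h import *
w=capture("wrist");s=capture("scene");d=capture("side")
print("cup w",*rim(w,"cup",81),sep="\n")
for n,p in(("scene",s),("side",d)): print("twin",n,*rim(p,"twin",40),sep="\n")
print(onz(s,(362,193),40),onz(d,(211,146),40))
print(proj(w,[[476,300,57]]))
# board corners by green mask
hsv=cv2.cvtColor(w["color"],cv2.COLOR_RGB2HSV);m=cv2.inRange(hsv,(50,80,40),(85,255,255))
c=max(cv2.findContours(cv2.morphologyEx(m,3,np.ones((15,15))),0,1)[0],key=cv2.contourArea)
x=np.array([onz(w,u,24)[:2] for u in c[:,0].astype(float)],np.float32);print(cv2.minAreaRect(x))
E
```

```text
cup w
(0.57, [300, 157, 53, 58], 'circ', 570.4, 29.0, 29.6, 'ell', array([570.4,  29. ]), array([57.2, 59. ]))
twin
scene
(0.95, [364, 193, 19, 28], 'circ', 471.1, 302.9, 67.7, 'ell', array([467.4, 307.7]), array([ 62. , 137.9]))
twin
side
(0.7, [211, 146, 13, 19], 'circ', 462.3, 299.9, 58.1, 'ell', array([464.1, 301.9]), array([ 57.2, 120.1]))
[471.68419038 303.98468695  40.        ] [461.52032136 290.21682896  40.        ]
[[ 194.58172399 -178.77990586]]
((568.52734375, -0.36974334716796875), (157.76937866210938, 195.0655517578125), 1.729841947555542)
```

```bash
python3 -m inch '[[0.015,0.023,0.03,0,1],[0.029,0.0454,0.06,0,1],[0.029,0.0454,0.09,0,1],[0.029,0.0454,0.12,0,1],[0.029,0.0454,0.145,0,1],[0.029,0.0454,0.158,0,1],[0.029,0.0454,0.158,0,1],[0.029,0.0454,0.158,0,1]]' && python3 -m inch '[[0,0,0,0,0.5],[0,0,0,0,0.4],[0,0,0,0,0.4],[0,0,0,0,0.4],[0,0,0,0,0.4],[0,0,0,0,0.4],[0,0,0,0,0.4]]'; python3 -c "
from h import *
print(get_obs())"
```

```text
time: 2.77
tool_pos: [570.5, 29.0, 246.4]
tcp_rot: [-3.14, -0.0, 1.571]
contact_force: [0.6, -0.4, 1.0]
grip_width: 91.7
finger_force: 0.0
time: 3.35
tool_pos: [570.5, 29.0, 247.2]
tcp_rot: [3.141, 0.0, 1.571]
contact_force: [-0.2, 0.2, 3.6]
grip_width: 57.3
finger_force: 30.0
{'time': 3.35, 'joint_positions': array([-8.33510988e-02,  5.90677505e-01,  1.59179714e+00, -2.86306612e-05,
        9.58339216e-01, -8.33037869e-02]), 'dq': array([ 0.00028416,  0.00105488, -0.00129771,  0.00013863,  0.0010685 ,
       -0.00107736]), 'tau': array([ 5.52685888e-03, -4.92536366e+01, -1.93488425e+01,  8.17099772e-02,
       -1.50206485e-01, -7.59007351e-03]), 'tool_pos': array([570.48974046,  29.00149606, 247.19906908]), 'tcp_rot': array([3.14081852e+00, 8.81593234e-05, 1.57076543e+00]), 'contact_force': array([-0.2160877 ,  0.16471482,  3.57600789]), 'moment': array([-0.00364322,  0.09978092, -0.00034426]), 'finger_force': 30.004333974793553, 'grip_width': 57.34397043734817}
```

```bash
python3 -m inch '[[0,0,-0.03,0,0.4],[0,0,-0.065,0,0.4],[0.02,-0.01,-0.1,0,0.4],[0.05,-0.02,-0.13,0,0.4],[0.085,-0.033,-0.15,0,0.4],[0.12,-0.048,-0.158,0,0.4],[0.155,-0.062,-0.158,0,0.4],[0.19,-0.077,-0.158,0,0.4]]' && python3 -m inch '[[0.025,-0.012,0,0,0.4],[0.049,-0.023,0,0,0.4],[0.049,-0.023,0,0,0.4],[0.049,-0.023,0,0,0.4],[0.049,-0.023,0,0,0.4]]'; python3 - <<'E'
from h import *
w=capture("wrist");save(w,"w2");d=capture("side");save(d,"d2")
print(*rim(w,"twin",57),sep="\n");print(*rim(w,"cup",57),sep="\n");print(get_obs()["tool_pos"])
E
```

```text
time: 4.02
tool_pos: [492.5, 220.4, 405.7]
tcp_rot: [3.14, -0.001, 1.57]
contact_force: [0.8, 0.4, -0.9]
grip_width: 57.2
finger_force: 30.0
time: 4.43
tool_pos: [470.5, 267.8, 404.6]
tcp_rot: [3.142, 0.001, 1.571]
contact_force: [-0.4, -0.6, 0.5]
grip_width: 57.6
finger_force: 30.0
(0.65, [253, 143, 46, 57], 'circ', 467.0, 308.2, 29.1, 'ell', array([466.9, 308.1]), array([56.9, 57.6]))
(0.65, [257, 238, 101, 77], 'circ', 471.2, 175.5, 67.3, 'ell', array([472.3, 179.1]), array([121.4, 129.4]))
[470.93572014 267.0774839  404.65761186]
```

View pics/w2.png

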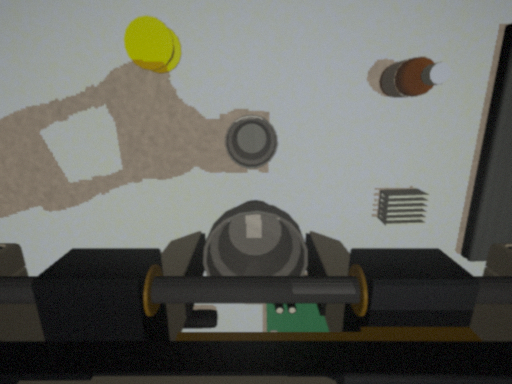

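The twin's rim shows at pixel (251,140), and the held cup sits between the pads with its rim around (255,250). I'll check the held cup's offset from the tool.

```bash
python3 - <<'E'
from h import *
w=capture("wrist")
t=get_obs()["tool_pos"];a=np.linspace(0,2*np.pi,9)[:-1]
for r,z in((29,238.4),(27,238.4),(29,224.4),(16.5,181.4)):
  print(r,proj(w,np.c_[t[0]+r*np.cos(a),t[1]+r*np.sin(a),0*a+z]).round().tolist())
im=w["color"].copy()
a=np.linspace(0,2*np.pi,60)
for r,z in((29,238.4),(27,238.4)):
  cv2.polylines(im,[proj(w,np.c_[t[0]+r*np.cos(a),t[1]+r*np.sin(a),0*a+z]).astype(np.int32)],True,(255,0,0),1)
cv2.imwrite("pics/w3.png",cv2.resize(im[180:320,180:330],(750,700)[:1]+(600,),interpolation=2)[:,:,::-1])
E
```

```text
29 [[307.0, 260.0], [293.0, 225.0], [254.0, 209.0], [215.0, 225.0], [201.0, 260.0], [218.0, 292.0], [254.0, 305.0], [290.0, 292.0]]
27 [[304.0, 260.0], [290.0, 227.0], [254.0, 213.0], [217.0, 227.0], [204.0, 260.0], [220.0, 290.0], [254.0, 302.0], [288.0, 290.0]]
29 [[303.0, 248.0], [290.0, 215.0], [254.0, 201.0], [218.0, 215.0], [205.0, 248.0], [220.0, 278.0], [254.0, 290.0], [288.0, 278.0]]
16.5 [[277.0, 220.0], [271.0, 205.0], [254.0, 199.0], [238.0, 205.0], [232.0, 220.0], [238.0, 235.0], [254.0, 241.0], [270.0, 235.0]]
```

View pics/w3.png

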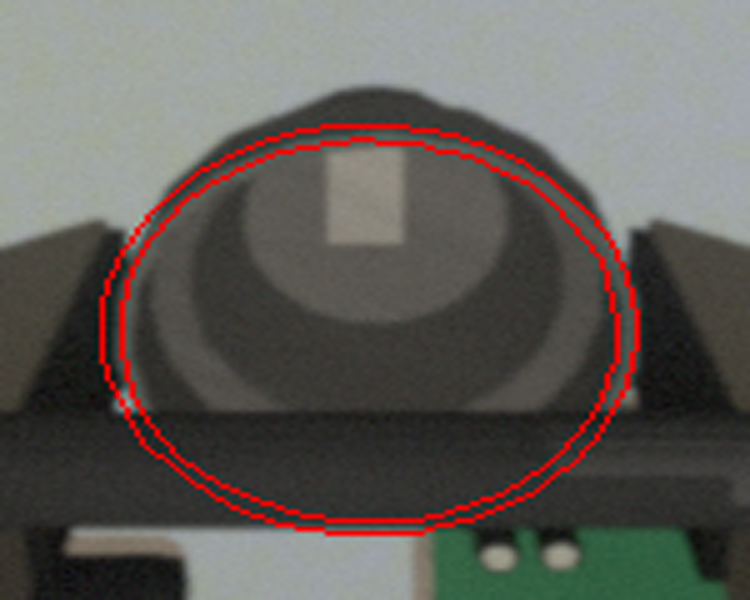

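The predicted rim matches the held cup to about 1 mm, and the cup is upright. Now over the twin and down.

```bash
python3 -m inch '[[0.02,-0.002,0.02,0,0.4],[0.0403,-0.0036,0.05,0,0.4],[0.0403,-0.0036,0.08,0,0.4],[0.0403,-0.0036,0.1,0,0.4],[0.0403,-0.0036,0.115,0,0.4],[0.0403,-0.0036,0.125,0,0.4],[0.0403,-0.0036,0.13,0,0.4],[0.0403,-0.0036,0.135,0,0.4]]' && python3 -m inch '[[0,0,0.005,0,0.4],[0,0,0.01,0,0.4],[0,0,0.015,0,0.4],[0,0,0.019,0,0.4],[0,0,0.022,0,0.4],[0,0,0.025,0,0.4],[0,0,0.025,0,0.4],[0,0,0.025,0,0.4]]'
```

```text
time: 5.35
tool_pos: [467.2, 308.1, 269.7]
tcp_rot: [3.141, -0.0, 1.57]
contact_force: [-0.1, -0.2, -0.9]
grip_width: 57.3
finger_force: 30.0
time: 6.02
tool_pos: [466.8, 308.3, 244.7]
tcp_rot: [-3.142, 0.0, 1.571]
contact_force: [0.5, 0.4, -0.8]
grip_width: 57.3
finger_force: 30.0
```

```bash
python3 -m inch '[[0,0,0.001,0,0.4],[0,0,0.002,0,0.4],[0,0,0.003,0,0.4],[0,0,0.003,0,0.4],[0,0,0.003,0,0.4]]'
```

```text
time: 6.43
tool_pos: [466.8, 308.4, 241.7]
tcp_rot: [-3.142, 0.0, 1.571]
contact_force: [-0.4, -0.3, -0.5]
grip_width: 57.3
finger_force: 30.0
```

```bash
python3 -m inch '[[0,0,0,0,0.6],[0,0,0,0,0.8],[0,0,0,0,1],[0,0,0,0,1],[0,0,-0.005,0,1],[0,0,-0.02,0,1],[0,0,-0.05,0,1],[0,0,-0.09,0,1]]' && python3 -m inch '[[-0.04,0,-0.03,0,1],[-0.06,0,-0.06,0,1],[-0.06,0,-0.07,0,1],[-0.06,0,-0.07,0,1]]';  python3 - <<'E'
from h import *
w=capture("wrist");save(w,"w4")
print(*rim(w,"cup",75),sep="\n");print(*rim(w,"twin",75),sep="\n");print(get_obs()["tool_pos"])
E
```

```text
time: 7.1
tool_pos: [466.2, 307.9, 330.6]
tcp_rot: [-3.136, 0.003, 1.571]
contact_force: [0.7, 1.1, 0.1]
grip_width: 91.3
finger_force: 0.0
time: 7.43
tool_pos: [467.3, 247.3, 406.0]
tcp_rot: [3.134, -0.003, 1.569]
contact_force: [0.4, 0.3, -0.7]
grip_width: 91.7
finger_force: 0.0
(0.93, [252, 124, 54, 57], 'circ', 466.8, 307.4, 28.8, 'ell', array([466.7, 308. ]), array([55.6, 56.8]))

[466.49476201 248.52171975 400.91532107]
```

View pics/w4.png

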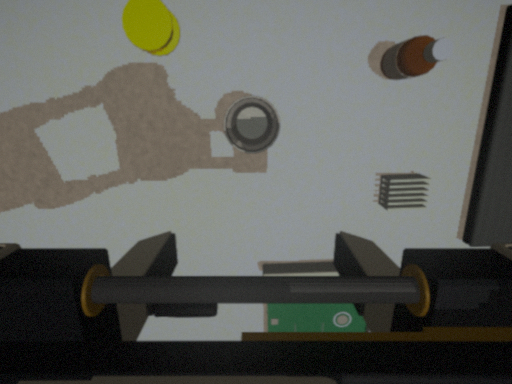

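The cup at (252,124) sits concentric in the twin, and its size fits a rim height of 75 mm, so it is nested. The pad is now visible at (342,320). Next I'll look at the pad from overhead, then the holder.

```bash
python3 -m inch '[[-0.035,0.013,0,0,1],[-0.07,0.026,0,0,1],[-0.105,0.039,0,0,1],[-0.14,0.052,0,0,1],[-0.175,0.065,0,0,1],[-0.21,0.078,0,0,1],[-0.248,0.093,0,0,1],[-0.248,0.093,0,0,1]]' && python3 -m inch '[[0,0,0,0,1],[0,0,0,0,1]]'; python3 - <<'E'
from h import *
w=capture("wrist")
for q in tip_of(w,"pad")[:2]:print(q["conf"],q["centre"],onz(w,q["centre"],24))
g=cv2.cvtColor(w["color"],6)
c=cv2.HoughCircles(g,cv2.HOUGH_GRADIENT,1,20,param1=100,param2=12,minRadius=8,maxRadius=16)
if c is not None:
  for u in c[0][:6]:print(u,onz(w,u[:2],24)[:2])
hsv=cv2.cvtColor(w["color"],cv2.COLOR_RGB2HSV);m=cv2.inRange(hsv,(50,80,40),(85,255,255))
c=max(cv2.findContours(cv2.morphologyEx(m,3,np.ones((15,15))),0,1)[0],key=cv2.contourArea)
print(cv2.minAreaRect(np.array([onz(w,u,24)[:2] for u in c[:,0].astype(float)],np.float32)))
E
python3 -m inch '[[-0.04,-0.015,0,0,1],[-0.08,-0.03,0,0,1],[-0.12,-0.045,0,0,1],[-0.16,-0.06,0,0,1],[-0.2,-0.075,0,0,1],[-0.24,-0.09,0,0,1],[-0.275,-0.1,0,0,1],[-0.31,-0.11,0,0,1]]' && python3 -m inch '[[-0.02,0,0,0,1],[-0.02,0,0,0,1],[-0.02,0,0,0,1]]'; python3 - <<'E'
from h import *
w=capture("wrist");save(w,"w5");d=capture("side");s=capture("scene")
print(get_obs()["tool_pos"])
for t,z in(("holder",0),("holder_mouth",76),("probe",40)):
  for n,p in(("w",w),("d",d),("s",s)):
    for q in tip_of(p,t)[:1]:print(t,n,round(q["conf"],2),q["centre"],onz(p,q["centre"],z))
E
```

```text
time: 8.25
tool_pos: [561.7, -4.9, 399.4]
tcp_rot: [-3.14, 0.002, 1.566]
contact_force: [-1.1, 0.4, -1.1]
grip_width: 91.8
finger_force: 0.0
time: 8.42
tool_pos: [559.7, 0.9, 400.1]
tcp_rot: [-3.138, -0.001, 1.571]
contact_force: [0.6, 0.7, -0.3]
grip_width: 91.7
finger_force: 0.0
0.69 [287.7, 150.9] [597.59310018  28.26592825  24.        ]
[286.5 148.5  11.1] [596.08300944  31.09899521]
[231.5 218.5   9.6] [529.07200403 -57.67110273]
[ 64.5 138.5  11.8] [335.92475093  42.36623341]
[ 96.5 302.5  15.4] [ 338.075688   -183.48073801]
[215.5 240.5   9.6] [507.5623689  -88.37956982]
((568.4605712890625, -0.40462493896484375), (158.3136749267578, 195.27835083007812), 1.7565099000930786)
time: 9.18
tool_pos: [449.2, -310.2, 401.9]
tcp_rot: [3.141, 0.0, 1.573]
contact_force: [0.6, 0.2, 0.6]
grip_width: 91.9
finger_force: 0.0
time: 9.43
tool_pos: [450.0, -329.2, 401.4]
tcp_rot: [-3.141, -0.001, 1.571]
contact_force: [0.3, 1.6, 0.0]
grip_width: 92.1
finger_force: 0.0
[ 450.41624044 -327.84578787  401.75731473]
holder w 0.59 [256.4, 151.1] [ 452.01660019 -306.03716603    0.        ]
holder d 0.62 [244.9, 316.8] [ 460.76983539 -308.60106764    0.        ]
holder s 0.7 [144.1, 202.7] [ 435.86129258 -321.42975061    0.        ]
holder_mouth w 0.78 [250.1, 155.6] [ 445.32950476 -298.97484823   76.        ]
holder_mouth d 0.9 [237.1, 298.4] [ 443.80015976 -308.95050194   76.        ]
holder_mouth s 0.76 [149.1, 180.9] [ 440.01131511 -295.49128817   76.        ]
probe w 0.91 [261.4, 159.2] [ 457.61565475 -309.17436366   40.        ]
probe d 0.71 [240.8, 306.0] [ 452.2419558  -305.17065559   40.        ]
probe s 0.62 [143.0, 195.1] [ 456.47977764 -314.70166796   40.        ]
```

View pics/w5.png

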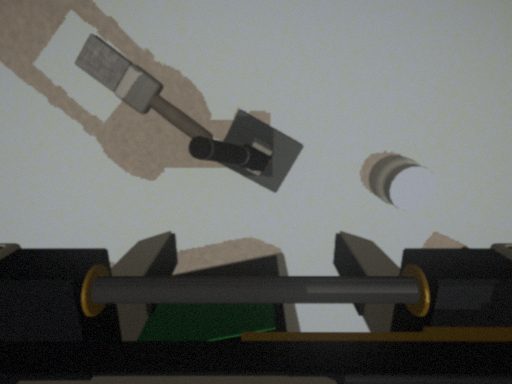

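The wrist view shows the holder base around (260,151), with corners near (244,110), (303,148) and (275,191). The probe handle ends at about (202,147), so the holder's yaw is about -33°. I'll fit this.

```bash
python3 - <<'E'
from h import *
from scipy.optimize import least_squares
np.set_printoptions(precision=1,suppress=True)
w=capture("wrist")
b=[onz(w,u,12)[:2] for u in((244,110),(303,148),(275,191))];print(b, np.linalg.norm(b[1]-b[0]),np.linalg.norm(b[2]-b[1]),"c",(b[0]+b[2])/2,"yaw",np.degrees(np.arctan2(*(b[1]-b[0])[::-1])))
tr=trace(w,"probe");print([(q["conf"],q["rect"]) for q in tr])
d=capture("side");td=trace(d,"probe");print([(q["conf"],q["rect"]) for q in td])
def model(v,n=15):
    x,y,yaw,lean=v;ax=np.array([-np.sin(lean)*np.cos(yaw),-np.sin(lean)*np.sin(yaw),np.cos(lean)])
    return np.array([x,y,76.]),ax
def mk(v,p):
    m,ax=model(v);u=np.cross(ax,[0,0,1]);u/=np.linalg.norm(u);k=np.cross(ax,u);a=np.linspace(0,6.28,20)
    im=np.zeros((384,512),np.uint8)
    for z0,z1,r in((0,6,12),(6,86,9)):
        P=np.vstack([m+ax*z+r*(np.cos(a)[:,None]*u+np.sin(a)[:,None]*k) for z in(z0,z1)])
        h=cv2.convexHull(proj(p,P).astype(np.float32));cv2.fillConvexPoly(im,(h*16).astype(np.int32),255,shift=4,lineType=16)
    return im/255.
M=[(p,t[0]["pixels"].astype(float)) for p,t in((w,tr),(d,td)) if t]
from scipy.optimize import minimize
f=lambda v:sum((cv2.GaussianBlur(mk((v[0],v[1],v[2]/50,v[3]/100),p)-m,(0,0),2)**2).sum()/m.sum() for p,m in M)
for S in (M,M[:1]):
    M=S
    r=minimize(f,[446,-301,-.57*50,.436*100],method="Nelder-Mead",options=dict(initial_simplex=np.array([[446,-301,-28,43],[452,-301,-28,43],[446,-295,-28,43],[446,-301,-22,43],[446,-301,-28,48]],float),maxiter=150))
    v=r.x;print(r.fun,v[:2],np.degrees([v[2]/50,v[3]/100]))
im=w["color"].copy();v=r.x;k=mk((v[0],v[1],v[2]/50,v[3]/100),w)>.5
im[cv2.morphologyEx(k.astype(np.uint8),4,np.ones((3,3)))>0]=(255,0,0)
cv2.imwrite("pics/w6.png",cv2.resize(im[90:210,160:320],(800,600))[:,:,::-1])
E
```

```text
[array([ 437.2, -256.3]), array([ 509.1, -301.1]), array([ 475.9, -356. ])] 84.66645637635419 64.21387957847189 c [ 456.5 -306.2] yaw -31.8867321942738
[(0.56, [224.0, 151.7, 67.8, 35.5])]
[(0.8, [226.1, 283.9, 27.3, 34.7])]
0.07458359721114227 [ 441.7 -300.5] [-30.5  28.1]
0.011406949530947445 [ 442.  -299.9] [-30.6  27.4]
```

View pics/w6.png

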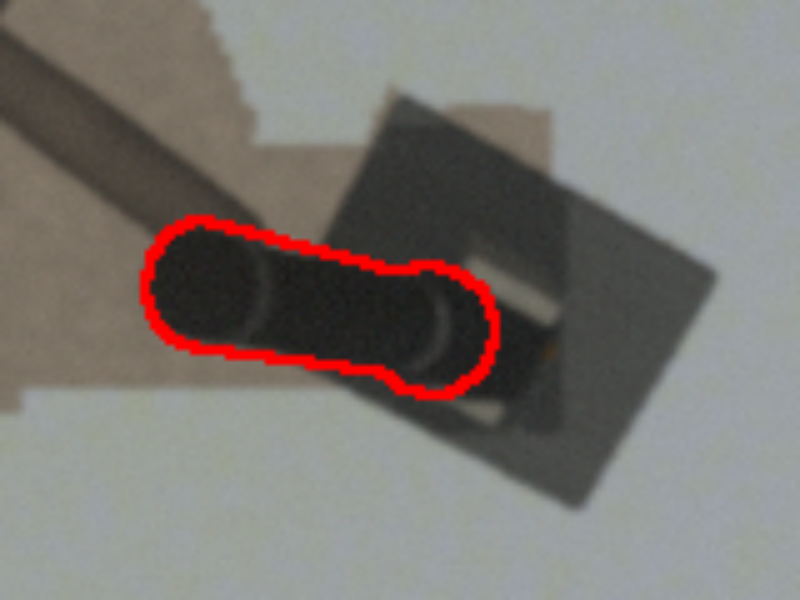

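The overlay fits the probe tightly: mouth at (442,-300), yaw -30.6°, lean 27.4° including play. The grip point is (421.4,-287.8,122), with the tool spun -1.037 rad so the fingers close across the lean plane.

```bash
python3 -m inch '[[0.01,-0.007,0,-0.12,1],[0.02,-0.014,0,-0.24,1],[0.03,-0.02,0,-0.36,1],[0.0419,-0.0284,0,-0.48,1],[0.0419,-0.0284,0.01,-0.6,1],[0.0419,-0.0284,0.02,-0.72,1],[0.0419,-0.0284,0.035,-0.84,1],[0.0419,-0.0284,0.045,-0.96,1]]' && python3 -m inch '[[0,0,0,-0.077,1],[0,0,0,-0.077,1],[0,0,0.02,-0.077,1],[0,0,0.04,-0.077,1],[0,0,0.06,-0.077,1],[0,0,0.0757,-0.077,1],[0,0,0.0757,-0.077,1],[0,0,0.0757,-0.077,1]]'
```

```text
time: 10.9
tool_pos: [421.2, -287.6, 355.9]
tcp_rot: [3.141, -0.0, 2.537]
contact_force: [0.2, -0.2, 0.4]
grip_width: 91.7
finger_force: 0.0
time: 11.57
tool_pos: [421.5, -287.9, 281.0]
tcp_rot: [3.141, -0.001, 2.606]
contact_force: [-0.2, -0.1, 0.4]
grip_width: 91.6
finger_force: 0.0
```

```bash
python3 -m inch '[[0,0,0,0,0.6],[0,0,0,0,0.3],[0,0,0,0,0.1],[0,0,0,0,0.1],[0,0,0,0,0.1],[0,0,0,0,0.1],[0,0,0,0,0.1],[0,0,0,0,0.1]]'
```

```text
time: 12.23
tool_pos: [421.4, -287.8, 281.1]
tcp_rot: [3.142, 0.0, 2.608]
contact_force: [0.1, 0.0, -0.5]
grip_width: 43.1
finger_force: 0.0
```

```bash
python3 -m inch '[[0,0,0,0,0.1],[0,0,0,0,0.1],[0,0,0,0,0.1],[0,0,0,0,0.1],[0,0,0,0,0.1],[0,0,0,0,0.1],[0,0,0,0,0.1],[0,0,0,0,0.1]]'
```

```text
time: 12.9
tool_pos: [421.4, -287.8, 281.0]
tcp_rot: [3.142, 0.0, 2.608]
contact_force: [-0.7, 0.2, 0.4]
grip_width: 17.2
finger_force: 30.0
```

```bash
python3 -m inch '[[0.0022,0,-0.0045,0,0.1],[0.0066,0,-0.0135,0,0.1],[0.011,0,-0.0225,0,0.1],[0.0153,0,-0.0315,0,0.1],[0.0153,0,-0.0315,0,0.1]]' && python3 -m inch '[[0.0044,0,-0.009,0,0.1],[0.0088,0,-0.018,0,0.1],[0.0131,0,-0.027,0,0.1],[0.0167,0,-0.034,0,0.1],[0.025,0,-0.038,0,0.1],[0.031,0,-0.038,0,0.1],[0.031,0,-0.038,0,0.1],[0.031,0,-0.038,0,0.1]]'; python3 - <<'E'
from h import *
d=capture("side");x=cv2.resize(d["color"][200:360,150:350],(800,600),interpolation=2)
cv2.imwrite("pics/d7.png",x[:,:,::-1])
E
```

```text
time: 13.32
tool_pos: [407.8, -279.8, 314.9]
tcp_rot: [-3.141, 0.003, 2.608]
contact_force: [0.3, -0.1, -0.1]
grip_width: 17.5
finger_force: 30.0
time: 13.98
tool_pos: [381.2, -264.0, 350.4]
tcp_rot: [3.141, -0.0, 2.608]
contact_force: [-0.5, -1.3, -1.2]
grip_width: 17.3
finger_force: 30.0
```

View pics/d7.png

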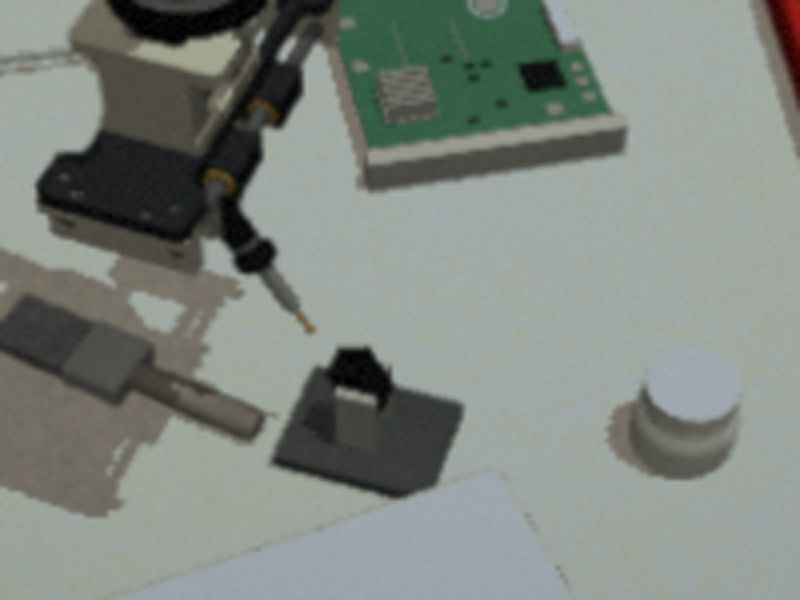

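The probe is held clear above the holder (the tip is at about (310,328) in the crop) and still leans. I'll bring the barrel down on the leaning side of the tube, push it against the mouth's outer edge, and pivot it upright in the pads.

```bash
python3 -m inch '[[0,0,0.01,0,0.1],[0,0,0.025,0,0.1],[0,0,0.04,0,0.1],[0,0,0.048,0,0.1],[-0.008,0,0.048,0,0.1],[-0.014,0,0.048,0,0.1],[-0.014,0,0.048,0,0.1]]' && python3 -m inch '[[-0.003,0,0,0,0.1],[-0.006,0,0,0,0.1],[-0.009,0,0,0,0.1],[-0.012,0,0,0,0.1],[-0.012,0,0,0,0.1]]'; python3 - <<'E'
from h import *
print(get_obs()["contact_force"],get_obs()["moment"])
E
```

```text
time: 14.62
tool_pos: [395.0, -272.4, 303.2]
tcp_rot: [-3.141, 0.003, 2.608]
contact_force: [-0.2, -1.7, -0.6]
grip_width: 17.7
finger_force: 30.0
time: 15.03
tool_pos: [403.5, -277.0, 302.0]
tcp_rot: [3.141, -0.004, 2.608]
contact_force: [-4.3, 3.3, -2.2]
grip_width: 17.4
finger_force: 30.0
[-4.25717619  3.27914856 -2.23699775] [ 0.63097221  0.86507768 -0.02452316]
```

```bash
python3 -m inch '[[-0.004,0,-0.002,0,0.1],[-0.0085,0,-0.0038,0,0.1],[-0.013,0,-0.0052,0,0.1],[-0.0175,0,-0.0064,0,0.1],[-0.0175,0,-0.0064,0,0.1]]' && python3 -m inch '[[-0.004,0,-0.001,0,0.1],[-0.009,0,-0.0016,0,0.1],[-0.013,0,-0.002,0,0.1],[-0.017,0,-0.002,0,0.1],[-0.017,0,-0.002,0,0.1]]'; cat > tilt.py <<'E'
from h import *
from scipy.optimize import minimize
np.set_printoptions(precision=3,suppress=True)
o=get_obs();G=o["tool_pos"]+np.array([0,0,-159.]);print(o["contact_force"],G)
D=[(p,trace(p,"probe")) for p in(capture("side"),capture("scene"))]
R=[]
for p,t in D:
    if not t: print("none");continue
    m=t[0]["pixels"];y,x=np.nonzero(m);print(round(t[0]["conf"],2),[round(v) for v in t[0]["rect"]])
    l=cv2.fitLine(np.c_[x,y].astype(np.float32),cv2.DIST_HUBER,0,.01,.01).ravel();d=l[:2]*np.sign(l[1])
    # plane normal through camera
    a,b=l[2:]-12*d,l[2:]+12*d;o1,r1=ray(p,a);_,r2=ray(p,b);n=np.cross(r1,r2);n/=np.linalg.norm(n);R.append(n)
    s=(np.c_[x,y]-l[2:])@d; print("ends px",l[2:]+s.min()*d,l[2:]+s.max()*d,"plane-grip dist",n@(G-o1))
if len(R)==2:
    a=np.cross(*R);a/=np.linalg.norm(a);a*=np.sign(a[2])
    rz=o["tcp_rot"][2];print("axis",a,"tilt deg",np.degrees(np.arccos(a[2])),"along toolx,tooly deg",np.degrees(np.arcsin([a[0]*np.cos(rz)+a[1]*np.sin(rz),a[0]*np.sin(rz)-a[1]*np.cos(rz)])))
E
python3 tilt.py
```

```text
time: 15.45
tool_pos: [419.7, -286.7, 309.3]
tcp_rot: [3.142, 0.001, 2.608]
contact_force: [-3.7, 1.7, -1.1]
grip_width: 17.5
finger_force: 30.0
time: 15.87
tool_pos: [434.0, -295.2, 311.2]
tcp_rot: [-3.142, 0.001, 2.608]
contact_force: [-2.9, 2.5, 0.5]
grip_width: 17.1
finger_force: 30.0
[-2.922  2.54   0.476] [ 434.011 -295.22   152.184]
0.51 [280, 215, 57, 73]
ends px [263.675 180.31 ] [287.741 246.878] plane-grip dist 124.7208771548695
none
```

```bash
python3 -m inch '[[0.006,0,0,0,0.1],[0.012,0,0,0,0.1],[0.012,0,-0.02,0,0.1],[0.012,0,-0.045,0,0.1],[0.012,0,-0.07,0,0.1],[0.012,0,-0.07,0,0.1]]' && python3 -m inch '[[0,0.03,0,0,0.1],[0.002,0.065,0,0,0.1],[0.004,0.1,0,0,0.1],[0.006,0.135,0,0,0.1],[0.008,0.17,0,0,0.1],[0.01,0.205,0,0,0.1],[0.012,0.24,0,0,0.1],[0.0146,0.275,0,0,0.1]]' && python3 -m inch '[[0,0.03,0,0,0.1],[0,0.06,0,0,0.1],[0,0.088,0,0,0.1],[0,0.088,0,0,0.1],[0,0.088,0,0,0.1],[0,0.088,0,0,0.1]]'
cat > tip.py <<'E'
from h import *
np.set_printoptions(precision=1,suppress=True)
o=get_obs();G=o["tool_pos"]+np.array([0,0,-159.]);print("G",G,o["contact_force"])
for t in("tip","probe"):
  rs=[]
  for n in("side","scene","wrist"):
    p=capture(n);save(p,"t_"+n)
    q=tip_of(p,t)
    print(t,n,proj(p,[G-[0,0,112 if t=="tip" else 92]])[0],[(round(k["conf"],2),np.array(k["centre"])) for k in q[:2]])
    if q: rs.append(ray(p,q[0]["centre"]))
  if len(rs)>1:
    x,e=tri(rs);print("tri",x,e,"rel G",x-G,"tilt toolx,tooly deg", np.degrees(np.array([[np.cos(o["tcp_rot"][2]),np.sin(o["tcp_rot"][2])],[np.sin(o["tcp_rot"][2]),-np.cos(o["tcp_rot"][2])]])@(G-x)[:2]/(G-x)[2]))
E
python3 tip.py; python3 tilt.py; python3 - <<'E'
import cv2,numpy as np
a=cv2.imread("pics/t_side.png")[110:260,190:340];b=cv2.imread("pics/t_scene.png")[120:270,190:340]
cv2.imwrite("pics/t.png",cv2.resize(np.hstack([a,b]),(800,400),interpolation=2))
E
```

```text
time: 16.57
tool_pos: [423.8, -289.5, 386.0]
tcp_rot: [-3.139, 0.011, 2.608]
contact_force: [0.9, -1.1, -1.0]
grip_width: 17.6
finger_force: 30.0
time: 17.23
tool_pos: [551.0, -43.1, 380.6]
tcp_rot: [3.141, 0.001, 2.608]
contact_force: [0.3, 0.2, -1.9]
grip_width: 17.3
finger_force: 30.0
time: 17.73
tool_pos: [595.1, 30.7, 380.4]
tcp_rot: [-3.141, -0.0, 2.608]
contact_force: [0.4, 0.2, -0.5]
grip_width: 17.1
finger_force: 30.0
G [595.1  30.7 221.4] [ 0.4  0.2 -0.5]
tip side [272.3 176.8] []
tip scene [271.1 199.6] []
tip wrist [254.8 198.5] []
probe side [272.6 170.9] [(0.46, array([269.8, 174. ]))]
probe scene [271.4 192.7] [(0.5, array([270.7, 191.1]))]
probe wrist [253.8 206.3] [(0.62, array([256.1, 204.7]))]
tri [590.3  29.9 126.8] [5.7, 3.6, 5.9] rel G [ -4.8  -0.8 -94.6] tilt toolx,tooly deg [-2.3  1.9]
[ 0.029  0.458 -1.171] [595.394  30.939 221.959]
0.46 [273, 161, 10, 22]
ends px [271.969 150.993] [272.041 171.003] plane-grip dist -5.801774480179368
0.7 [119, 239, 32, 39]
ends px [115.215 221.623] [124.769 252.382] plane-grip dist -362.57758764959885
axis [-0.063 -0.076  0.995] tilt deg 5.6532345681264715 along toolx,tooly deg [ 0.869 -5.586]
```

View pics/t.png

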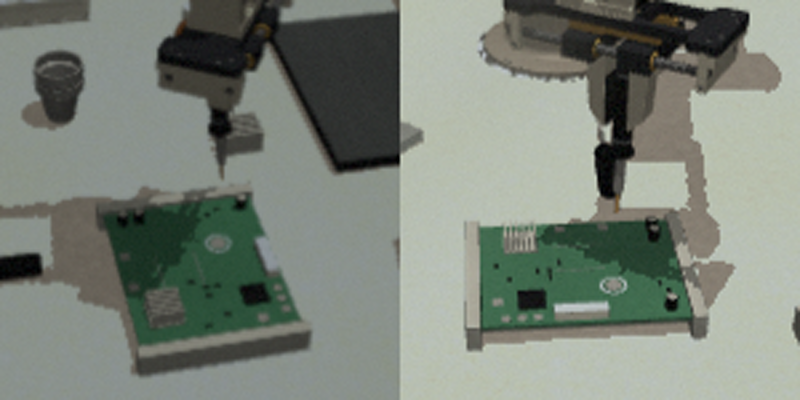

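The side crop puts the tip at full pixel ≈(273.6,176.8) against a predicted (272.3,176.8) for an upright probe. In the scene view it is ≈(271.4,198.8) against (271.1,199.6). So the probe is upright within a couple of degrees. The black handle beside it in the scene view is the screwdriver on the bench behind. I'll triangulate the tip and compare it with the pad in the same cameras.

```bash
python3 - <<'E'
from h import *
np.set_printoptions(precision=1,suppress=True)
s=capture("side");c=capture("scene");G=get_obs()["tool_pos"]-[0,0,159]
x,e=tri([ray(s,(273.6,176.8)),ray(c,(271.4,198.8))]);print("tip",x,e,"rel",x-G)
for n,p in(("side",s),("scene",c)):
  r=proj(p,[[595.8,30.7,24]])[0].round().astype(int);print(n,"pad pred",r)
  g=p["color"][r[1]-9:r[1]+10,r[0]-12:r[0]+13].astype(int);m=(g.max(2)-g.min(2)<25)&(g.mean(2)>105)
  y,xx=np.nonzero(m);print("white centroid",xx.mean()+r[0]-12,y.mean()+r[1]-9,m.sum())
# pad by crop positions seen in t.png: side (218,243) scene (613,286)
a=np.array([190+218/2.667,110+243/2.667]);b=np.array([190+213/2.667,120+286/2.667])
print(a,onz(s,a,24),b,onz(c,b,24),tri([ray(s,a),ray(c,b)]))
E
```

```text
tip [597.6  29.9 111.7] [1.8, 1.8] rel [   2.1   -1.2 -110.2]
side pad pred [271 201]
white centroid 270.0 201.0 5
scene pad pred [270 227]
white centroid 266.39240506329116 230.39240506329114 79
[271.7 201.1] [596.8  28.2  24. ] [269.9 227.2] [596.3  30.   24. ] (array([596.7,  29.5,  23.6]), [0.7, 0.7])
```

```bash
python3 -m inch '[[0,0,0.015,0,0.1],[0,0,0.035,0,0.1],[0,0,0.055,0,0.1],[0,0,0.068,0,0.1],[0,0,0.076,0,0.1],[0,0,0.08,0,0.1],[0,0,0.08,0,0.1],[0,0,0.08,0,0.1]]' && python3 -m inch '[[0,0,0.001,0,0.1],[0,0,0.002,0,0.1],[0,0,0.003,0,0.1],[0,0,0.004,0,0.1],[0,0,0.004,0,0.1],[0,0,0.004,0,0.1],[0,0,0.004,0,0.1]]' && python3 -m inch '[[0,0,0.001,0,0.1],[0,0,0.002,0,0.1],[0,0,0.003,0,0.1],[0,0,0.003,0,0.1],[0,0,0.003,0,0.1],[0,0,0.003,0,0.1]]'
```

```text
time: 19.3
tool_pos: [595.7, 31.0, 301.6]
tcp_rot: [3.141, 0.001, 2.608]
contact_force: [0.1, -0.3, -0.5]
grip_width: 17.6
finger_force: 30.0
time: 19.88
tool_pos: [595.4, 31.0, 297.0]
tcp_rot: [3.142, 0.0, 2.608]
contact_force: [0.4, 0.1, -1.3]
grip_width: 17.0
finger_force: 30.0
time: 20.38
tool_pos: [595.5, 31.0, 294.1]
tcp_rot: [3.141, 0.0, 2.608]
contact_force: [0.4, -0.2, -0.1]
grip_width: 17.4
finger_force: 30.0
```

```bash
cat > f.py <<'E'
from h import *
F=[];Z=[]
for i in range(6): capture("wrist");o=get_obs();F.append(o["contact_force"]);Z.append(o["tool_pos"])
print(np.mean(F,0).round(2),np.mean(Z,0).round(2),o["time"])
E
python3 f.py; python3 -m inch '[[0,0,0.001,0,0.1],[0,0,0.002,0,0.1],[0,0,0.003,0,0.1],[0,0,0.003,0,0.1],[0,0,0.003,0,0.1]]' && python3 f.py
```

```text
[0.31 0.3  0.38] [595.47  31.01 294.05] 20.6833
time: 21.1
tool_pos: [595.5, 31.0, 291.0]
tcp_rot: [3.141, 0.0, 2.608]
contact_force: [-0.2, 0.7, 0.6]
grip_width: 17.0
finger_force: 30.0
[ 0.28 -0.27  1.46] [595.49  31.01 291.05] 21.4
```

Force has risen as expected: about 2.4 N of press at about 4 mm of pin travel. Two millimetres more.

```bash
python3 -m inch '[[0,0,0.001,0,0.1],[0,0,0.002,0,0.1],[0,0,0.002,0,0.1],[0,0,0.002,0,0.1],[0,0,0.002,0,0.1]]' && python3 f.py; python3 - <<'E'
import sys
from h import *
np.set_printoptions(precision=1,suppress=True)
o=[]
for n in("side","scene"):
  p=capture(n);G=get_obs()["tool_pos"]-[0,0,159];g=proj(p,[[596.5,30,24]])[0];o.append(cv2.resize(p["color"][int(g[1])-55:int(g[1])+20,int(g[0])-37:int(g[0])+38],(400,400),interpolation=2))
  print(n,int(g[0])-37,int(g[1])-55,g)
p=capture("wrist");print([q[:1]+q[2:6] for q in rim(p,"cup",75)])
cv2.imwrite("pics/fin.png",np.hstack(o)[:,:,::-1])
E
```

```text
time: 21.82
tool_pos: [595.5, 31.0, 289.0]
tcp_rot: [3.141, 0.0, 2.608]
contact_force: [0.2, 0.1, 1.7]
grip_width: 17.0
finger_force: 30.0
[ 0.78 -0.34  2.21] [595.48  31.03 289.03] 22.1167
side 234 145 [271.5 200.7]
scene 232 172 [269.9 227.3]
[]
```

View pics/fin.png

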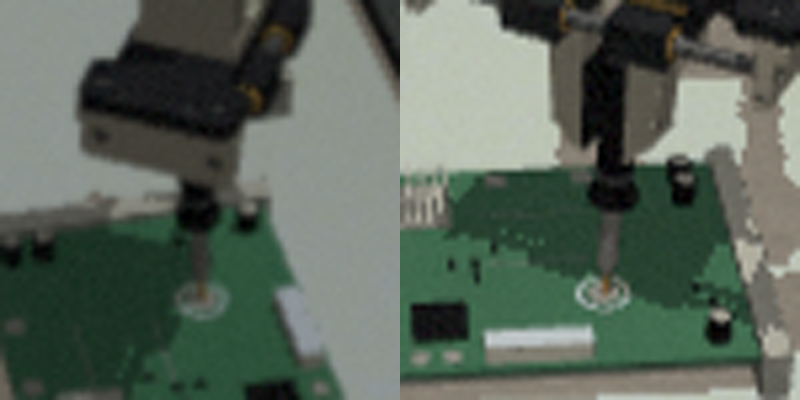

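Both views show the tip inside the white ring at the pad centre (side (201,297), scene (604,292)). The probe is upright and pressing with about 3.1 N.

```bash
python3 -c "
from plant import *
print(close_job())"
```

```text
the job is handed in; nothing more can be done
None
```

The job is handed in at about 22 s, with no verdict returned: the cup is nested in its twin and released, and the probe is held upright on the test pad at about 3 N, with the pin roughly half in by my estimate from force and height.

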